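Count two mill balls off the tilting tray

TASK

Stand the low steel cup upright on the round black pad in front of the counting tray's lip. Then tilt the tray by the bar at its rear until only the front row of two steel balls rolls over the lip into the cup, and lower the tray to level again: the second row stays in its place on the tray, and no ball may end up on the bench.

Things in the scene. Friction and masses are not known exactly. Their poses are not given: they have to be found in the camera images.
- cup_center (a point): The low plain steel cup: round, straight, open, 64 mm outside diameter, 45 mm high, wall 2.5 mm, floor 4 mm, 80 to 170 g, loose on the bench. Point: on its axis, half-way up. Grip it across its outside. Not the tall narrow steel tumbler (58 x 105 mm high) nor the shallow steel dish (90 x 18 mm high): the three stand in any order on three places round the tray.
- pad (a point): Thin black round pad, 76 mm diameter, 4 mm high, fixed in front of the tray's lip; point: centre of its top. x points level away from the tray (as the balls roll), y across it, z up. Tray level: lip 44 mm behind the point, 94 mm above the bench, 48 mm wide. So the cup can be set down from straight above with the fingers along y, not along x. Stand, pad and tray are one fixture; its place and yaw vary.
- tray_handle (a point): Lifting bar at the rear of the aluminium tray: level, round, 10 mm thick, along its own y, 70 mm clear between its side arms, 95 mm above the bench, 75 mm of free space ahead of it. Point: middle of the bar. Frame fixed to the tray: x towards the lip, z up when level. Pinch it from above, fingers fore and aft; it turns between them as the tray tilts. Lifting takes 2 to 5 N.
- tray (a joint): Tilt of the tray, rad: 0 level (at rest on its stop), up to 1.05, lip down. Hinge axis: parallel to the bar, level, 145 mm ahead of and 65 mm below the bar when level; the bar swings up and forward, the lip forward and down over the cup. Front row rolls up a gentle ramp and off at 0.35 to 0.45; the second row, behind a rib, comes off from about 0.8. A weak spring brings the tray back.
- front_ball_a_center (a point): Bare steel ball, 18 mm diameter, 24 g, one of the two in the tray's front row, next to the lip (135 mm ahead of the handle bar and 4 mm above it, to the tray's +y side). The point is its centre.
- front_ball_b_center (a point): Bare steel ball, 18 mm diameter, 24 g, one of the two in the tray's front row, next to the lip (135 mm ahead of the handle bar and 4 mm above it, to the tray's -y side). The point is its centre.
- back_ball_a_center (a point): Bare steel ball, 18 mm diameter, 24 g, one of the two in the tray's second row, behind a rib, which is to stay (114 mm ahead of the handle bar and 4 mm above it, to the tray's +y side). The point is its centre.
- back_ball_b_center (a point): Bare steel ball, 18 mm diameter, 24 g, one of the two in the tray's second row, behind a rib, which is to stay (114 mm ahead of the handle bar and 4 mm above it, to the tray's -y side). The point is its centre.
Things that resemble listed ones, but are neither listed nor needed, are in the scene too. What is shaped like the part that bears cup_center but orange or pink is not meant.

How it is judged (in metres and radians):
On the way, in this order (a step that is already met when the one before it is completed fails the run):
1. the cup stands upright on the pad (horizontal distance between cup_center and pad below 0.025 m and angle between cup_center's own z axis and vertical below 0.17 rad and height (world z) of cup_center below 0.034 m), for 0.2 s.
2. the tray is tilted with the cup on the pad (all of step 1 and angle between tray_handle's own z axis and vertical above 0.26 rad), for 0.1 s.
At the end, for the whole second after the job is handed in: The cup stands upright (within 10 degrees) on the pad, its centre within 25 mm of the pad's centre; both front-row balls lie in it; both second-row balls are still in their row on the tray (within 12 mm of its middle, along the tray); the tray is down, within 6 degrees of level (all of step 1 and angle between tray_handle's own z axis and vertical below 0.1 rad and horizontal distance between each of front_ball_a_center, front_ball_b_center and cup_center below 0.027 m and z of each of front_ball_a_center, front_ball_b_center in the frame of cup_center below 0.008 m and x of back_ball_a_center in the frame of tray_handle between 0.102 and 0.126 m and y of back_ball_a_center in the frame of tray_handle between -0.025 and 0.025 m and z of back_ball_a_center in the frame of tray_handle between -0.006 and 0.014 m and x of back_ball_b_center in the frame of tray_handle between 0.102 and 0.126 m and y of back_ball_b_center in the frame of tray_handle between -0.025 and 0.025 m and z of back_ball_b_center in the frame of tray_handle between -0.006 and 0.014 m); the robot touches nothing.
It fails at once if a ball falls beside the cup, onto the bench or the stand's foot ((height (world z) of front_ball_a_center below 0.045 m and horizontal distance between front_ball_a_center and cup_center above 0.036 m) or (height (world z) of front_ball_b_center below 0.045 m and horizontal distance between front_ball_b_center and cup_center above 0.036 m) or (height (world z) of back_ball_a_center below 0.045 m and horizontal distance between back_ball_a_center and cup_center above 0.036 m) or (height (world z) of back_ball_b_center below 0.045 m and horizontal distance between back_ball_b_center and cup_center above 0.036 m)).
It fails at once if a ball is moved by the fingers instead of the tray (contact force between the fingers and front_ball_a above 0.5 N or contact force between the fingers and front_ball_b above 0.5 N or contact force between the fingers and back_ball_a above 0.5 N or contact force between the fingers and back_ball_b above 0.5 N).
It also fails if it takes over 64 s, if anything falls off the work surface, if the arm or the gripper's body presses on something with over 40 N, if the wrist force passes 120 N, or if a joint passes its speed limit or range.

ROBOT

A 6-joint arm with a two-finger parallel gripper is mounted at the origin on the work surface. World frame = base frame: x ahead of the robot, y to its left, z up, the work surface at z = 0. Lengths are in mm, angles in rad, forces in N, time in s.
With the tool pointing down it reaches from about 350 to 975 mm from the base axis. Payload 7.1 kg.
Tool frame: the origin (TCP) lies at the very end of the fingers, on their centre line; the grasp point (between the pads) lies 19 mm behind it (ctrl.pinch_z is the z of the grasp point in the tool frame, in mm); z points along the fingers, y is the direction in which the jaws open and shut (so a half turn about z gives the same grasp; the last joint's range is limited). The gripper opens to 88 mm and grips with 3 to 60 N. Pads are 20 mm wide; open, the fingers measure 115 mm over their backs; the gripper's body (75 mm by 178 mm) begins 61 mm behind the grasp point.
Start: joints at [-1.233, 0.423, 1.63, -0, 1.089, -0.019], TCP at [218.315, -585.614, 222.675] pointing down, gripper open.
Joint ranges: [-3, 3], [-0.9, 2.11], [0.09, 2.58], [-1.31, 4.45], [0.11, 2.69], [-2.54, 2.54]. Speed limits (rad/s): [2.39, 2.39, 3.01, 3.14, 3.14, 3.14].

INTERFACE

Orientations are given as a rotation vector (axis times angle).
In Python, from workcell import get_obs, optics, ctrl gives the robot as it stands.
- The arm moves only by the shell command python3 -m jog 'ROWS'. ROWS is a JSON object of lists of equal length, an entry for each row: "delta_rot": the turn, a rotation vector about the tool's x, y, z in rad, a list of three; "translation": the shift along the tool's x, y, z in mm, a list of three; "hand": the opening, from -1 (shut) to 1 (fully open). In form: {"delta_rot": [[rx, ry, rz], ...], "translation": [[x, y, z], ...], "hand": [hand, ...]}. A call has 1 to 5 rows; each row is the pose to reach, as a shift and turn from the pose commanded when the call began, along the tool's axes at that moment; what a row does not reach only later rows make up. A row lasts 1/10 s, in which the tool goes at most 50 mm and 8.59 degrees, less where a joint would pass 70% of its speed; a pose out of reach is approached as far as the arm can. A call with a gripper value outside its range is refused whole. The fingers move at their own pace and stop on an object; the grip force is fixed at half the most. Time passes only in rows, so rows that repeat a pose let the fingers close. It gives the time, the measured TCP pose, the force and the opening at its end, in the units of the state.
- get_obs(): the state, without advancing time (a new reading comes with each control period).
- optics.get_image(name): name is "scene" or "top"; returns the picture (420x560x3 uint8, red, green, blue); there is no depth.
- optics.calibration(name): a dict with "intrinsics" (3x3 intrinsics, pixels), "k1" (the pictures are not rectified: a ray, as slopes to the right and down, at radius r is drawn at 1 + k1 r^2 times it, then the intrinsics apply), "cam_to_world" (4x4, takes a point from camera to world coordinates). Camera axes: x right, y up, looking along -z (the intrinsics and any distortion apply to the point x, -y, -z); pixel columns grow to the right and rows downward; lengths in mm; the calibration is good to about 2 mm. A picture is of the moment at which its call begins. calibration takes no time and is no camera call.
- ctrl.close_job(): hands the job in, once; it reports no verdict.
The state is a dict: "t": time; "qpos": joint angles; "qvel": joint speeds; "joint_torque": joint torques, N m; "ee_pos": TCP position; "orientation": TCP orientation; "ft_force": force on the tool from outside, world axes, zero at the start; "moment": the same for the moment, N m; "width": finger opening in mm.
Only numpy, scipy, OpenCV 4.12 (cv2) and the standard library are available. Lean on these libraries where they do the work, as an engineer would, in place of code of your own. Each camera call takes 0.05 s, during which the arm holds its last target. There are 200 camera calls.

## Working session

There is one attempt and no reset: what is moved stays moved. The work goes in short steps, Python scripts to look and compute and a shell command to move; the robot and the scene stay as the last step left them, time stands still between calls to the robot, and variables do not carry over. Pictures are saved under pics/ and viewed, about 8 in all and at most 12, crops included, and the job is handed in when it is done.

```bash
mkdir -p pics; cat > h.py <<'E'
import numpy as np, cv2
from workcell import get_obs, optics, ctrl
def cal(n):
    c=optics.calibration(n); return np.array(c["intrinsics"],float),float(c["k1"]),np.array(c["cam_to_world"],float)
def ray(n,u,v):
    K,k1,T=cal(n)
    p=cv2.undistortPoints(np.array([[[u,v]]],float),K,np.array([k1,0,0,0.]))[0,0]
    d=T[:3,:3]@np.array([p[0],-p[1],-1]); return T[:3,3],d/np.linalg.norm(d)
def atz(n,u,v,z):
    o,d=ray(n,u,v); return o+d*(z-o[2])/d[2]
def tri(a,b):
    (o1,d1),(o2,d2)=ray(*a),ray(*b)
    s=np.linalg.lstsq(np.c_[d1,-d2],o2-o1,rcond=None)[0]
    p,q=o1+s[0]*d1,o2+s[1]*d2
    return (p+q)/2,np.linalg.norm(p-q)
def proj(n,P):
    K,k1,T=cal(n); c=np.linalg.inv(T)@np.r_[P,1]; x,y=c[0]/-c[2],-c[1]/-c[2]
    f=1+k1*(x*x+y*y); return (K@[x*f,y*f,1])[:2]
def snap(n,f,crop=None,s=1):
    im=np.ascontiguousarray(optics.get_image(n)[:,:,::-1]); cv2.imwrite('/tmp/%s.png'%n,im)
    save(im,f,crop,s)
def save(im,f,crop=None,s=1):
    if crop: im=im[crop[1]:crop[3],crop[0]:crop[2]]
    cv2.imwrite(f,cv2.resize(im,None,fx=s,fy=s,interpolation=cv2.INTER_CUBIC))
E
python3 - <<'E'
from h import *
np.set_printoptions(precision=3,suppress=True)
for n in("scene","top"):
    snap(n,f'pics/{n}0.png',None,1.4); print(n,*cal(n))
print(get_obs())
E
```

```text
scene [[419.737   0.    279.086]
 [  0.    419.737 205.056]
 [  0.      0.      1.   ]] -0.06792736595547785 [[ -0.614  -0.656   0.439 965.942]
 [  0.789  -0.512   0.339 357.513]
 [  0.002   0.555   0.832 973.563]
 [  0.      0.      0.      1.   ]]
top [[425.07    0.    283.622]
 [  0.    425.07  217.25 ]
 [  0.      0.      1.   ]] 0.017710847872237482 [[ -0.027   0.98   -0.195 350.897]
 [ -0.999  -0.03   -0.016   9.086]
 [ -0.022   0.195   0.981 997.858]
 [  0.      0.      0.      1.   ]]
{'t': 0.1, 'qpos': array([-1.233,  0.424,  1.631, -0.   ,  1.089, -0.019]), 'qvel': array([ 0.001, -0.   , -0.002,  0.001, -0.001, -0.001]), 'joint_torque': array([ -0.   , -54.561, -27.432,   0.064,   0.019,  -0.   ]), 'ee_pos': array([ 218.13 , -585.164,  221.964]), 'orientation': array([-3.09 , -0.557,  0.   ]), 'ft_force': array([-0.233,  0.982,  0.278]), 'moment': array([-0.014,  0.018, -0.007]), 'width': 87.67842114607598}
```

View pics/scene0.png

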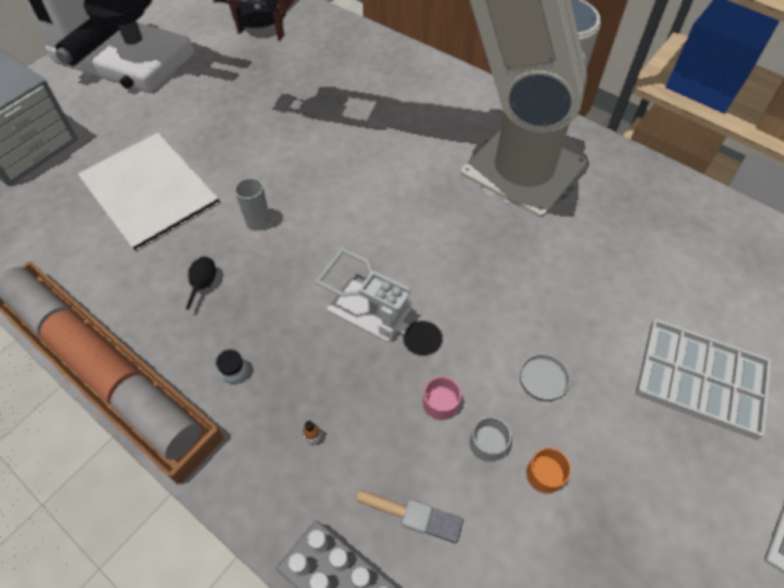

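View pics/top0.png

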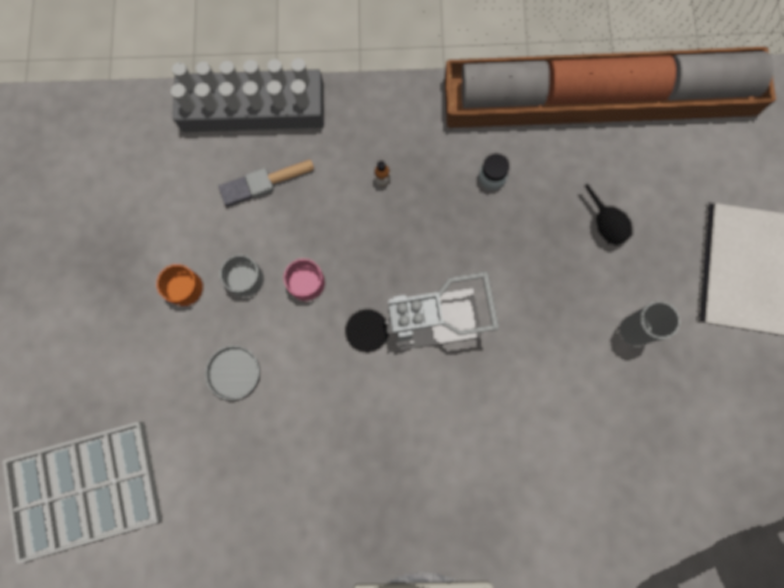

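Candidates (top view, displayed px): grey cup (241,277), orange cup (180,285), pink cup (304,280), shallow dish (234,373) and tall tumbler (655,322). In the scene view the grey low cup is at (492,440). I choose the grey one between pink and orange, and check it with the fixture in enlarged crops.

```bash
python3 - <<'E'
from h import *
t=cv2.imread('/tmp/top.png'); s=cv2.imread('/tmp/scene.png')
def up(im,c): return cv2.resize(im[c[1]:c[3],c[0]:c[2]],(780,int(780*(c[3]-c[1])/(c[2]-c[0]))),interpolation=cv2.INTER_CUBIC)
def grid(im,c,st=10):
    f=780/(c[2]-c[0])
    for x in range(-(-c[0]//st)*st,c[2],st):
        cv2.line(im,(int((x-c[0]+.5)*f),0),(int((x-c[0]+.5)*f),6),(0,0,255),1); cv2.putText(im,str(x),(int((x-c[0]+.5)*f)-9,18),0,.35,(0,0,255),1)
    for y in range(-(-c[1]//st)*st,c[3],st):
        cv2.line(im,(0,int((y-c[1]+.5)*f)),(6,int((y-c[1]+.5)*f)),(0,0,255),1); cv2.putText(im,str(y),(8,int((y-c[1]+.5)*f)+4),0,.35,(0,0,255),1)
    return im
c=(130,175,370,285); cv2.imwrite('pics/t1.png',grid(up(t,c),c))
c=(215,170,395,335); im=grid(up(s,c),c); cv2.imwrite('pics/s1.png',cv2.resize(im,None,fx=.83,fy=.83,interpolation=cv2.INTER_AREA))
E
```

```text
(no output)
```

View pics/t1.png

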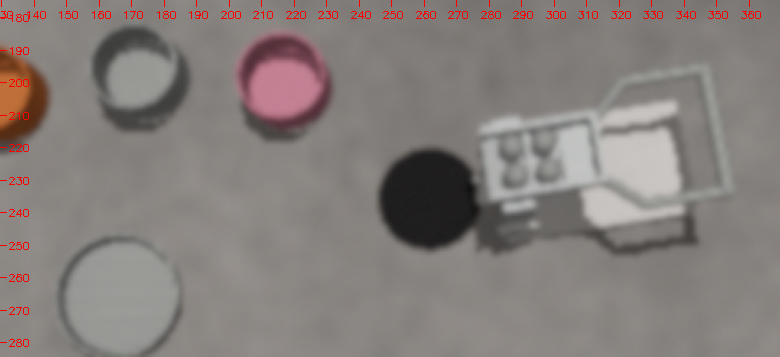

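View pics/s1.png

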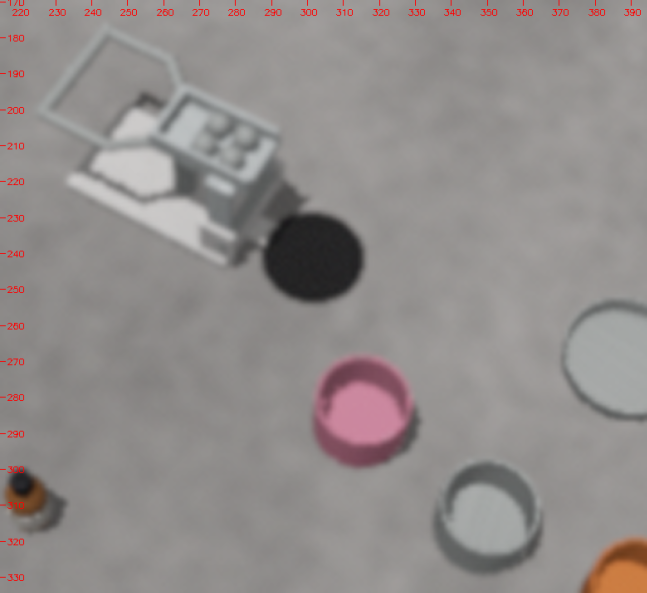

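The close view shows a low grey cup with high walls between pink and orange; the dish is shallow and the tumbler is elsewhere, so it is the right cup. Readings (full-res px): cup rim centre top (171.3,195.7), scene (350.7,309.3). Pad top (262,235.9), scene (301.7,240.9). Bar middle top (351,214.3), scene (235.2,189.2).

```bash
python3 - <<'E'
from h import *
np.set_printoptions(precision=2,suppress=True)
T=lambda x,y:("top",x/3.25+129.5,y/3.25+174.5); S=lambda x,y:("scene",x/3.597+214.5,y/3.597+169.5)
P={}
for n,a,b in [("rim",T(136,69),S(490,503)),("pad",T(430.5,199.5),S(313.5,257)),("bar",T(720,129.5),S(74.5,71)),("barL",T(709,67),S(41,111)),("barR",T(731,192),S(108,31)),
 ("fa",T(516,175),S(232,157)),("fb",T(511,147),S(246,133)),("ba",T(549,167),S(207,145)),("bb",T(544,140),S(220,123))]:
    P[n],e=tri(a,b); print(n,P[n],e,"top@",atz(*a,{'rim':45,'pad':4}.get(n,95)),"sc@",atz(*b,{'rim':45,'pad':4}.get(n,95)))
d=P['pad']-P['bar'];print(np.arctan2(d[1],d[0]),np.hypot(d[0],d[1]))
d=P['barR']-P['barL'];print(np.arctan2(d[1],d[0]),np.linalg.norm(d))
d=(P['fa']+P['fb']-P['ba']-P['bb']);print(np.arctan2(d[1],d[0]),(P['fa']+P['fb']+P['ba']+P['bb'])/4)
# predicted silhouettes check
for n in("top","scene"):
    for nm,z in(("rim",45),("base",0)):
        c=np.r_[(atz(*T(136,69),45)+atz(*S(490,503),45))[:2]/2,z]
        q=np.array([proj(n,c+32*np.array([np.cos(t),np.sin(t),0])) for t in np.linspace(0,6.28,60)])
        f=(lambda q:(q-[129.5,174.5])*3.25) if n=="top" else (lambda q:(q-[214.5,169.5])*3.597)
        print(n,nm,f(q.min(0)),f(q.max(0)))
E
```

```text
rim [600.46 284.63  42.09] 0.09122157848563041 top@ [599.71 283.75  45.  ] sc@ [601.57 284.9   45.  ]
pad [505.96  77.88   1.9 ] 0.1739191288206836 top@ [505.59  77.81   4.  ] sc@ [507.   78.4   4. ]
bar [ 532.61 -121.55   93.93] 1.1640808821236397 top@ [ 532.7  -121.91   95.  ] sc@ [ 532.91 -120.41   95.  ]
barL [ 574.78 -116.02   96.74] 1.7262151336215867 top@ [ 575.68 -117.01   95.  ] sc@ [ 573.68 -116.12   95.  ]
barR [ 490.3  -126.23   93.83] 1.4704761403530202 top@ [ 490.5  -126.71   95.  ] sc@ [ 490.66 -124.88   95.  ]
fa [511.07  11.07  78.74] 8.242162424397801 top@ [506.14  14.52  95.  ] sc@ [521.2   13.76  95.  ]
fb [517.61  19.39 126.83] 5.489783063908945 top@ [525.13  17.3   95.  ] sc@ [499.5    9.26  95.  ]
ba [515.01 -10.09  79.33] 5.304508776623145 top@ [510.85  -7.52  95.  ] sc@ [524.07  -6.    95.  ]
bb [521.4   -1.1  124.98] 7.448116634342541 top@ [529.2  -4.8  95. ] sc@ [504.05 -10.25  95.  ]
1.703618404643658 201.2021816844825
-3.021222264221229 85.1446634430601
1.7541983198851963 [516.27   4.82 102.47]
top rim [90.5  24.53] [179.9  111.54]
top base [109.41  41.1 ] [194.98 124.55]
scene rim [439.94 454.  ] [540.17 550.37]
scene base [431.9  478.86] [528.32 572.29]
```

```bash
cat >> h.py <<'E'
from scipy.spatial.transform import Rotation as Ro
def go(p,yaw):
    o=get_obs(); R=Ro.from_rotvec(o['orientation']); c,s=np.cos(yaw),np.sin(yaw)
    W=Ro.from_matrix(np.c_[[-s,c,0],[c,s,0],[0,0,-1]] if 0 else np.c_[np.cross([c,s,0],[0,0,-1]),[c,s,0],[0,0,-1]])
    print("t%.2f"%o['t'],"at",o['ee_pos'].round(1),"w%.1f"%o['width'],"F",np.round(o['ft_force'],1),"-> trans",(R.inv().apply(np.array(p,float)-o['ee_pos'])).round(1),"rot",(R.inv()*W).as_rotvec().round(3))
E
python3 -c "
from h import *
go([600.6,284.3,150],.129)"
```

```text
t0.10 at [ 218.1 -585.2  222. ] w87.7 F [-0.2  1.   0.3] -> trans [ 662.  -681.1   72.9] rot [-1.000e-03 -1.000e-03 -1.343e+00]
```

```bash
python3 -m jog '{"delta_rot":[[0,0,-1.343],[0,0,-1.343],[0,0,-1.343],[0,0,-1.343],[0,0,-1.343]],"translation":[[662,-681,0],[662,-681,0],[662,-681,0],[662,-681,0],[662,-681,0]],"hand":[1,1,1,1,1]}'; python3 -c "
from h import *
go([600.6,284.3,200],.129)"
```

```text
t: 0.6
ee_pos: [319.2, -354.8, 222.5]
orientation: [-2.668, -1.658, -0.0]
ft_force: [1.0, 0.3, 1.2]
width: 87.7
t0.60 at [ 319.2 -354.8  222.5] w87.7 F [1.  0.3 1.2] -> trans [697.7 -30.5  22.6] rot [-0.    -0.    -0.587]
```

```bash
python3 -m jog '{"delta_rot":[[0,0,-0.587],[0,0,-0.587],[0,0,-0.587],[0,0,-0.587],[0,0,-0.587]],"translation":[[698,-30,0],[698,-30,0],[698,-30,0],[698,-30,0],[698,-30,0]],"hand":[1,1,1,1,1]}'; python3 -c "
from h import *
go([600.6,284.3,200],.129)"
```

```text
t: 1.1
ee_pos: [421.4, -126.6, 222.7]
orientation: [2.076, 2.358, 0.0]
ft_force: [1.3, -0.6, 0.2]
width: 87.6
t1.10 at [ 421.4 -126.6  222.7] w87.6 F [ 1.3 -0.6  0.2] -> trans [385.  229.7  22.7] rot [ 0.     0.    -0.002]
```

```bash
python3 -m jog '{"delta_rot":[[0,0,0],[0,0,0],[0,0,0],[0,0,0],[0,0,0]],"translation":[[385,230,20],[385,230,20],[385,230,20],[385,230,20],[385,230,20]],"hand":[1,1,1,1,1]}'; python3 -c "
from h import *
go([600.6,284.3,150],.129)"
```

```text
t: 1.6
ee_pos: [522.2, 102.0, 211.3]
orientation: [-2.08, -2.354, 0.0]
ft_force: [0.3, 0.1, -0.9]
width: 87.5
t1.60 at [522.2 102.  211.3] w87.5 F [ 0.3  0.1 -0.9] -> trans [171.2 100.2  61.2] rot [-0.     0.    -0.006]
```

```bash
python3 -m jog '{"delta_rot":[[0,0,-0.004],[0,0,-0.004],[0,0,-0.004],[0,0,-0.004],[0,0,-0.004]],"translation":[[171,100,61],[171,100,61],[171,100,61],[171,100,61],[171,100,61]],"hand":[1,1,1,1,1]}'; python3 -c "
from h import *
go([600.6,284.3,80],.129)
snap('scene','pics/s2.png',(280,180,440,340),4)"
```

```text
t: 2.1
ee_pos: [600.5, 285.9, 148.0]
orientation: [-2.071, -2.361, 0.001]
ft_force: [0.0, -0.3, 0.0]
width: 87.8
t2.10 at [600.5 285.9 148. ] w87.8 F [ 0.  -0.3  0. ] -> trans [-1.7 -0.1 68. ] rot [-0.001 -0.     0.001]
```

View pics/s2.png

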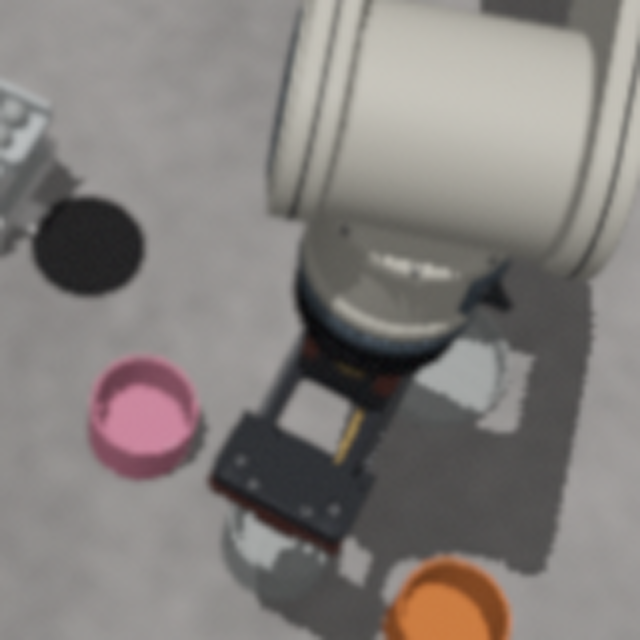

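The picture shows the gripper over the grey cup (rim peeking out at (275,560) in the crop), with free space beside pink and orange. Descend.

```bash
python3 -m jog '{"delta_rot":[[0,0,0],[0,0,0],[0,0,0],[0,0,0],[0,0,0]],"translation":[[-1,0,40],[-1,0,75],[-1,0,100],[-1,0,120],[-1,0,134]],"hand":[1,1,1,1,1]}';python3 -m jog '{"delta_rot":[[0,0,0],[0,0,0],[0,0,0],[0,0,0],[0,0,0]],"translation":[[0,0,0],[0,0,0],[0,0,0],[0,0,0],[0,0,0]],"hand":[1,-1,-1,-1,-1]}'; python3 -m jog '{"delta_rot":[[0,0,0],[0,0,0],[0,0,0]],"translation":[[0,0,0],[0,0,0],[0,0,0]],"hand":[-1,-1,-1]}'
```

```text
t: 2.65
ee_pos: [599.3, 279.1, 15.4]
orientation: [-2.077, -2.356, 0.003]
ft_force: [-0.4, -0.5, 0.8]
width: 88.1
t: 3.15
ee_pos: [601.4, 281.3, 17.9]
orientation: [2.075, 2.357, 0.003]
ft_force: [0.1, -0.2, 4.6]
width: 64.0
t: 3.45
ee_pos: [601.3, 281.3, 17.9]
orientation: [2.075, 2.357, 0.003]
ft_force: [-0.3, -0.9, 7.9]
width: 63.8
```

```bash
python3 -m jog '{"delta_rot":[[0,0,0],[0,0,0],[0,0,0],[0,0,0],[0,0,0]],"translation":[[0,0,-20],[0,0,-55],[0,0,-95],[0,0,-130],[0,0,-150]],"hand":[-1,-1,-1,-1,-1]}'; python3 -m jog '{"delta_rot":[[0,0,0],[0,0,0]],"translation":[[0,0,0],[0,0,0]],"hand":[-1,-1]}';python3 -c "
from h import *
go([506.2,78,168],.129)"
```

```text
t: 3.95
ee_pos: [601.3, 281.4, 169.9]
orientation: [2.075, 2.357, 0.005]
ft_force: [-0.0, 0.2, -0.2]
width: 64.0
t: 4.15
ee_pos: [599.9, 280.7, 166.1]
orientation: [-2.076, -2.358, 0.001]
ft_force: [-0.1, -0.6, -1.8]
width: 63.7
t4.15 at [599.9 280.7 166.1] w63.7 F [-0.1 -0.6 -1.8] -> trans [-189.2 -118.6   -1.9] rot [-0.     0.    -0.002]
```

```bash
python3 -m jog '{"delta_rot":[[0,0,0],[0,0,0],[0,0,0],[0,0,0],[0,0,0]],"translation":[[-40,-25,0],[-80,-50,0],[-120,-75,0],[-160,-100,0],[-184,-116,0]],"hand":[-1,-1,-1,-1,-1]}'; python3 -m jog '{"delta_rot":[[0,0,0],[0,0,0]],"translation":[[-5,-3,0],[-5,-3,0]],"hand":[-1,-1]}';python3 - <<'E'
from h import *
snap('scene','/tmp/a.png'); snap('top','/tmp/b.png')
go([506.2,78,22],.129)
def C(n,c,f,k):
    im=cv2.imread('/tmp/%s.png'%n)[c[1]:c[3],c[0]:c[2]]; return cv2.resize(im,None,fx=f,fy=f,interpolation=cv2.INTER_CUBIC)
a=C('scene',(240,160,340,260),4,0); b=C('top',(200,180,300,280),4,0)
cv2.imwrite('pics/m1.png',np.hstack([a,b]))
E
```

```text
t: 4.65
ee_pos: [505.2, 81.1, 164.3]
orientation: [-2.075, -2.355, 0.007]
ft_force: [-0.0, -0.3, -0.4]
width: 64.2
t: 4.85
ee_pos: [505.5, 77.8, 165.4]
orientation: [-2.077, -2.355, 0.002]
ft_force: [0.7, 0.0, -1.6]
width: 63.8
t4.95 at [506.8  79.1 166. ] w64.1 F [-0.1  0.3 -0.5] -> trans [ -1.   -0.7 144. ] rot [-0.    -0.    -0.002]
```

View pics/m1.png

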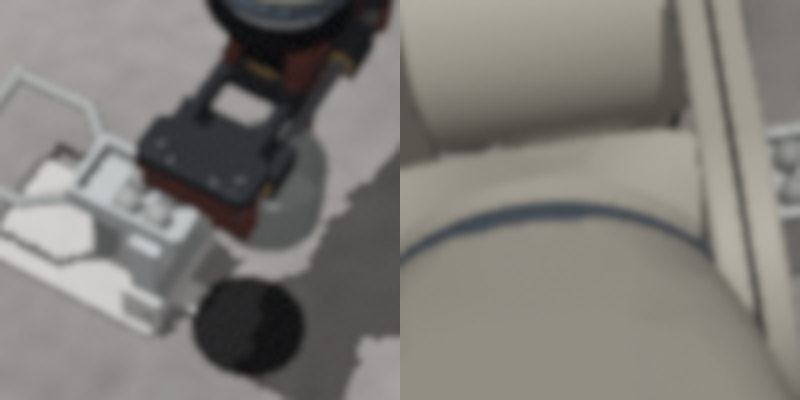

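The left crop (scene) shows the upright cup held above, with the pad at (248,325) below it; the top view is blocked by the arm. Lower it slowly.

```bash
python3 -m jog '{"delta_rot":[[0,0,0],[0,0,0],[0,0,0],[0,0,0],[0,0,0]],"translation":[[-2,0,35],[-2,0,70],[-2,0,100],[-2,0,120],[-2,0,132]],"hand":[-1,-1,-1,-1,-1]}'; python3 -m jog '{"delta_rot":[[0,0,0],[0,0,0],[0,0,0],[0,0,0]],"translation":[[0,0,5],[0,0,9],[0,0,13],[0,0,13]],"hand":[-1,-1,-1,-1]}';python3 -m jog '{"delta_rot":[[0,0,0]],"translation":[[0,0,0]],"hand":[-1]}'
```

```text
t: 5.45
ee_pos: [506.2, 77.6, 32.4]
orientation: [-2.073, -2.359, 0.002]
ft_force: [0.0, -0.1, -0.6]
width: 63.9
t: 5.85
ee_pos: [507.2, 76.5, 22.0]
orientation: [2.075, 2.357, 0.002]
ft_force: [-0.7, -0.3, -1.5]
width: 63.7
t: 5.95
ee_pos: [507.0, 76.4, 22.1]
orientation: [2.076, 2.357, 0.001]
ft_force: [-0.8, -0.4, -0.8]
width: 63.8
```

```bash
for i in 1 2 3; do python3 -m jog '{"delta_rot":[[0,0,0],[0,0,0]],"translation":[[0,0,1],[0,0,1]],"hand":[-1,-1]}' | grep -E "ee_pos|force"; done
```

```text
ee_pos: [507.1, 76.4, 21.7]
ft_force: [-2.3, 0.3, 9.0]
ee_pos: [507.2, 76.4, 21.5]
ft_force: [-3.2, -0.2, 20.6]
ee_pos: [507.2, 76.4, 21.3]
ft_force: [-5.8, -2.0, 31.1]
```

```bash
python3 -m jog '{"delta_rot":[[0,0,0],[0,0,0],[0,0,0],[0,0,0],[0,0,0]],"translation":[[0,0,-2.5],[0,0,-2.5],[0,0,-2.5],[0,0,-2.5],[0,0,-2.5]],"hand":[-1,-1,1,1,1]}'; python3 -m jog '{"delta_rot":[[0,0,0],[0,0,0],[0,0,0],[0,0,0],[0,0,0]],"translation":[[0,0,0],[0,0,-10],[0,0,-40],[0,0,-80],[0,0,-120]],"hand":[1,1,1,1,1]}';python3 -c "
from h import *
go([532.7,-121.5,190],-1.442)"
```

```text
t: 7.05
ee_pos: [506.4, 76.3, 20.8]
orientation: [-2.076, -2.358, 0.0]
ft_force: [0.3, 0.2, -0.6]
width: 84.2
t: 7.55
ee_pos: [506.0, 76.3, 142.6]
orientation: [-2.075, -2.357, 0.001]
ft_force: [0.9, -0.1, -0.1]
width: 87.9
t7.55 at [506.   76.3 142.6] w87.9 F [ 0.9 -0.1 -0.1] -> trans [-199.6    1.4  -47.4] rot [-1.000e-03  1.000e-03  1.569e+00]
```

```bash
python3 -m jog '{"delta_rot":[[0,0,0.15],[0,0,0.3],[0,0,0.45],[0,0,0.6],[0,0,0.75]],"translation":[[-20,0,-45],[-60,0,-47],[-100,0,-47],[-140,0,-47],[-180,1,-47]],"hand":[1,1,0.6,0.3,0.3]}'; python3 -c "
from h import *
go([532.7,-121.5,190],-1.442)"
```

```text
t: 8.05
ee_pos: [530.2, -103.6, 189.1]
orientation: [2.799, 1.425, 0.001]
ft_force: [0.5, 0.2, -0.4]
width: 67.5
t8.05 at [ 530.2 -103.6  189.1] w67.5 F [ 0.5  0.2 -0.4] -> trans [-13.   12.6  -0.9] rot [ 0.001 -0.001  0.813]
```

```bash
python3 -m jog '{"delta_rot":[[0,0,0.15],[0,0,0.3],[0,0,0.45],[0,0,0.6],[0,0,0.74]],"translation":[[-13,12,0],[-13,12,0],[-13,12,0],[-13,12,0],[-13,12,0]],"hand":[0.3,0.3,0.3,0.3,0.3]}' >/dev/null; python3 -m jog '{"delta_rot":[[0,0,0.07],[0,0,0.07]],"translation":[[0,0,0],[0,0,0]],"hand":[0.3,0.3]}'; python3 - <<'E'
from h import *
snap('scene','/tmp/a.png'); snap('top','/tmp/b.png')
go([532.7,-121.5,76],-1.442)
def C(n,c): return cv2.resize(cv2.imread('/tmp/%s.png'%n)[c[1]:c[3],c[0]:c[2]],None,fx=3.5,fy=3.5,interpolation=cv2.INTER_CUBIC)
cv2.imwrite('pics/m2.png',np.hstack([C('scene',(220,150,330,270)),C('top',(240,170,355,290))]))
E
```

```text
t: 8.75
ee_pos: [532.4, -119.6, 188.6]
orientation: [3.134, 0.215, 0.0]
ft_force: [-0.7, 0.3, -0.1]
width: 57.1
t8.85 at [ 532.4 -119.6  188.5] w57.0 F [ 0.3 -0.2 -0.8] -> trans [ -0.    1.9 112.5] rot [ 0.    -0.     0.011]
```

View pics/m2.png

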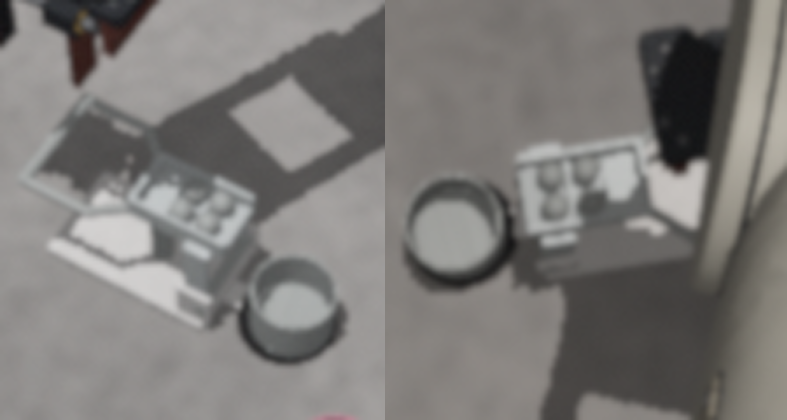

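The cup stands upright on the pad (rim centre in scene crop about (291,296), top crop (454,223)), and all four balls are in the tray. Check the cup offset, then lower to the bar.

```bash
python3 - <<'E'
from h import *
a=("scene",220-.5+291.5/3.5,150-.5+296/3.5); b=("top",240-.5+69/3.5,170-.5+223/3.5)
print(tri(a,b),atz(*a,49),atz(*b,49))
E
python3 -m jog '{"delta_rot":[[0,0,0.01],[0,0,0.01],[0,0,0.01],[0,0,0.01],[0,0,0.01]],"translation":[[0,1,30],[0,1,60],[0,1,85],[0,1,102],[0,1,112]],"hand":[0.3,0.3,0.3,0.3,0.3]}';python3 -m jog '{"delta_rot":[[0,0,0],[0,0,0]],"translation":[[0,0,0],[0,0,0]],"hand":[0.3,0.3]}';python3 -c "
from h import *
go([532.7,-121.5,76],-1.442)"
```

```text
(array([506.51421009,  80.55660237,  41.76496953]), np.float64(1.851967504091328)) [510.53012154  81.90509312  49.        ] [504.87898664  80.81281628  49.        ]
t: 9.35
ee_pos: [531.8, -120.4, 74.7]
orientation: [-3.134, -0.203, 0.003]
ft_force: [-0.7, -0.5, 0.6]
width: 57.0
t: 9.55
ee_pos: [533.0, -120.8, 76.6]
orientation: [3.135, 0.201, 0.001]
ft_force: [-0.3, -0.7, -0.6]
width: 57.1
t9.55 at [ 533.  -120.8   76.6] w57.1 F [-0.3 -0.7 -0.6] -> trans [-0.4  0.7  0.6] rot [ 0.    -0.001 -0.001]
```

```bash
python3 -m jog '{"delta_rot":[[0,0,0],[0,0,0],[0,0,0],[0,0,0],[0,0,0]],"translation":[[0,0.7,0],[0,0.7,0],[0,0.7,0],[0,0.7,0],[0,0.7,0]],"hand":[-0.3,-1,-1,-1,-1]}';python3 -m jog '{"delta_rot":[[0,0,0],[0,0,0],[0,0,0],[0,0,0]],"translation":[[0,0,0],[0,0,0],[0,0,0],[0,0,0]],"hand":[-1,-1,-1,-1]}'; python3 -c "
from h import *
go([532.7,-121.5,76],-1.442)"
```

```text
t: 10.05
ee_pos: [532.7, -121.4, 76.2]
orientation: [3.135, 0.201, 0.0]
ft_force: [-0.3, -0.5, -0.4]
width: 20.8
t: 10.45
ee_pos: [532.3, -118.9, 75.5]
orientation: [-3.132, -0.199, 0.002]
ft_force: [1.7, 13.9, -1.6]
width: 8.9
t10.45 at [ 532.3 -118.9   75.5] w8.9 F [ 1.7 13.9 -1.6] -> trans [ 0.1  2.6 -0.5] rot [-0.003  0.001 -0.002]
```

Force shows the bar about 2.5 mm further ahead; relax this, then raise along the arc.

```bash
python3 -m jog '{"delta_rot":[[0,0,0],[0,0,0],[0,0,0]],"translation":[[0,-1.5,0],[0,-2.5,0],[0,-2.5,0]],"hand":[-1,-1,-1]}'; python3 -m jog '{"delta_rot":[[0,0,0],[0,0,0],[0,0,0],[0,0,0],[0,0,0]],"translation":[[0,-1.7,-3.6],[0,-3.4,-7.2],[0,-5.3,-10.8],[0,-7.2,-14.2],[0,-7.2,-14.2]],"hand":[-1,-1,-1,-1,-1]}'
```

```text
t: 10.75
ee_pos: [532.3, -118.7, 76.0]
orientation: [-3.135, -0.201, 0.0]
ft_force: [-0.6, 2.6, -0.7]
width: 9.1
t: 11.25
ee_pos: [531.3, -111.5, 90.7]
orientation: [3.135, 0.201, -0.0]
ft_force: [-0.6, 1.3, -4.5]
width: 9.0
```

```bash
python3 -m jog '{"delta_rot":[[0,0,0],[0,0,0],[0,0,0],[0,0,0],[0,0,0]],"translation":[[0,-4.1,-6.7],[0,-8.6,-13.3],[0,-13.4,-19.7],[0,-18.5,-25.7],[0,-18.5,-25.7]],"hand":[-1,-1,-1,-1,-1]}'; python3 -m jog '{"delta_rot":[[0,0,0],[0,0,0],[0,0,0],[0,0,0],[0,0,0]],"translation":[[0,-2.1,-2.4],[0,-4.3,-4.7],[0,-6.6,-7],[0,-8.8,-9.2],[0,-11.1,-11.4]],"hand":[-1,-1,-1,-1,-1]}'
```

```text
t: 11.75
ee_pos: [528.9, -93.3, 117.3]
orientation: [3.134, 0.202, 0.0]
ft_force: [-2.2, -5.3, 1.1]
width: 8.9
t: 12.25
ee_pos: [527.6, -83.1, 128.4]
orientation: [3.133, 0.201, 0.0]
ft_force: [-3.0, -7.9, 1.5]
width: 9.2
```

```bash
python3 -m jog '{"delta_rot":[[0,0,0],[0,0,0],[0,0,0]],"translation":[[0,-1.8,-2.7],[0,-4.4,-5.3],[0,-4.4,-5.3]],"hand":[-1,-1,-1]}'; python3 - <<'E'
from h import *
snap('scene','/tmp/a.png'); snap('top','/tmp/b.png')
def C(n,c): return cv2.resize(cv2.imread('/tmp/%s.png'%n)[c[1]:c[3],c[0]:c[2]],None,fx=3.5,fy=3.5,interpolation=cv2.INTER_CUBIC)
cv2.imwrite('pics/m3.png',np.hstack([C('scene',(220,150,330,270)),C('top',(240,170,355,290))]))
E
```

```text
t: 12.55
ee_pos: [526.8, -78.0, 133.3]
orientation: [3.135, 0.201, -0.0]
ft_force: [-2.6, -6.1, 1.1]
width: 9.0
```

View pics/m3.png

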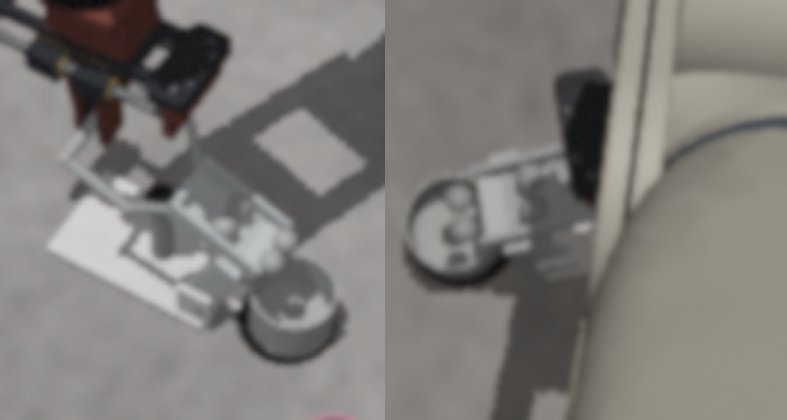

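At about 0.45 rad the tray shows the two front balls just going over the lip (scene crop (285,238), (268,260); top crop (460,195), (460,230)), with the back row still in place at (525,180), (525,210). Hold and look again.

```bash
python3 -m jog '{"delta_rot":[[0,0,0],[0,0,0],[0,0,0],[0,0,0],[0,0,0]],"translation":[[0,0,0],[0,0,0],[0,0,0],[0,0,0],[0,0,0]],"hand":[-1,-1,-1,-1,-1]}'; python3 - <<'E'
from h import *
snap('scene','/tmp/a.png'); snap('top','/tmp/b.png')
def C(n,c): return cv2.resize(cv2.imread('/tmp/%s.png'%n)[c[1]:c[3],c[0]:c[2]],None,fx=5,fy=5,interpolation=cv2.INTER_CUBIC)
cv2.imwrite('pics/m4.png',np.hstack([C('scene',(255,170,325,260)),C('top',(245,190,315,280))]))
E
```

```text
t: 13.15
ee_pos: [526.9, -78.3, 133.0]
orientation: [3.134, 0.201, -0.001]
ft_force: [-3.3, -6.9, 1.1]
width: 9.2
```

View pics/m4.png

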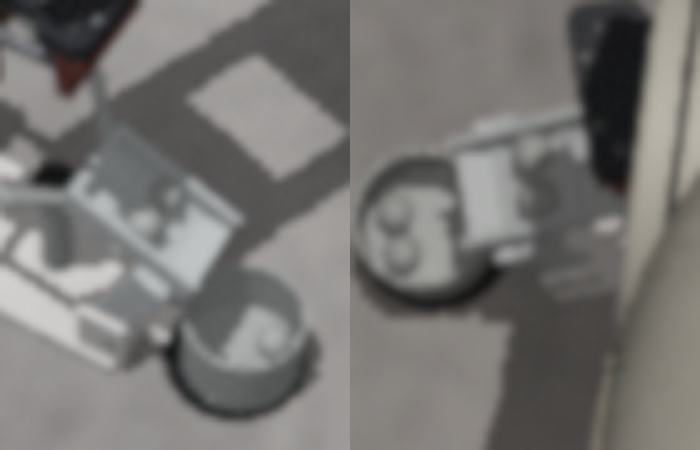

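Both front balls are in the cup (top crop (397,213), (402,255)), and the second row is in place at (530,150), (535,190). Lower.

```bash
python3 -m jog '{"delta_rot":[[0,0,0],[0,0,0],[0,0,0],[0,0,0],[0,0,0]],"translation":[[0,4.4,5.3],[0,10,11],[0,15.5,16.7],[0,20.6,22.7],[0,25.4,29.1]],"hand":[-1,-1,-1,-1,-1]}'; python3 -m jog '{"delta_rot":[[0,0,0],[0,0,0],[0,0,0],[0,0,0],[0,0,0]],"translation":[[0,4.5,6.6],[0,8.6,13.3],[0,12.4,20.3],[0,14.1,24],[0,15.8,27.5]],"hand":[-1,-1,-1,-1,-1]}';python3 -m jog '{"delta_rot":[[0,0,0],[0,0,0]],"translation":[[0,0,0],[0,0,0]],"hand":[-1,-1]}'
```

```text
t: 13.75
ee_pos: [530.3, -103.6, 103.9]
orientation: [3.135, 0.2, -0.0]
ft_force: [-2.8, -3.8, 1.6]
width: 8.9
t: 14.25
ee_pos: [532.3, -118.8, 75.8]
orientation: [-3.135, -0.2, 0.001]
ft_force: [-3.5, -0.1, 6.9]
width: 9.3
t: 14.45
ee_pos: [532.3, -118.6, 76.1]
orientation: [-3.135, -0.201, 0.0]
ft_force: [-2.8, -1.5, 2.6]
width: 9.2
```

Level on the stop. Open to a moderate width and go straight up.

```bash
python3 -m jog '{"delta_rot":[[0,0,0],[0,0,0],[0,0,0],[0,0,0],[0,0,0]],"translation":[[0,0,0],[0,0,0],[0,0,0],[0,0,0],[0,0,0]],"hand":[0.2,0.2,0.2,0.2,0.2]}'; python3 -m jog '{"delta_rot":[[0,0,0],[0,0,0],[0,0,0],[0,0,0],[0,0,0]],"translation":[[0,0,-10],[0,0,-30],[0,0,-65],[0,0,-100],[0,0,-135]],"hand":[0.2,0.2,0.2,0.2,0.2]}'
python3 -m jog '{"delta_rot":[[0,0,0],[0,0,0],[0,0,0],[0,0,0],[0,0,0]],"translation":[[0,40,0],[0,80,0],[0,120,0],[0,160,0],[0,160,0]],"hand":[0.2,0.2,0.2,0.2,0.2]}'; python3 - <<'E'
from h import *
snap('scene','/tmp/a.png'); snap('top','/tmp/b.png')
def C(n,c): return cv2.resize(cv2.imread('/tmp/%s.png'%n)[c[1]:c[3],c[0]:c[2]],None,fx=3.5,fy=3.5,interpolation=cv2.INTER_CUBIC)
cv2.imwrite('pics/m5.png',np.hstack([C('scene',(220,150,330,270)),C('top',(240,170,355,290))]))
E
```

```text
t: 14.95
ee_pos: [532.5, -118.8, 76.1]
orientation: [-3.135, -0.201, -0.0]
ft_force: [0.1, 0.5, 0.0]
width: 45.5
t: 15.45
ee_pos: [532.2, -118.8, 213.1]
orientation: [3.135, 0.201, 0.0]
ft_force: [1.4, 0.1, 0.4]
width: 52.6
t: 15.95
ee_pos: [553.3, -281.8, 212.0]
orientation: [3.133, 0.195, 0.003]
ft_force: [-0.6, -1.0, 0.5]
width: 52.4
```

View pics/m5.png

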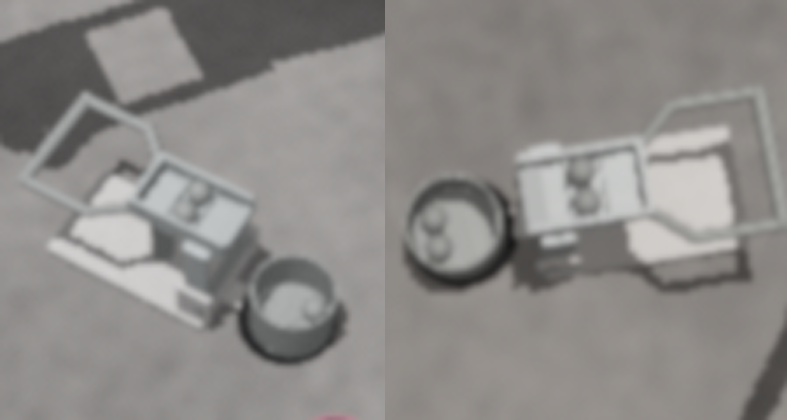

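The last view shows the tray level with the bar back at its first place. Two balls lie in the second row (top crop (580,170), (585,200)), two in the cup (433,220), (438,247), and the gripper is clear. Hand in.

```bash
python3 -c "
from h import *
print(ctrl.close_job())"
```

```text
the job is handed in; nothing more can be done
None
```

The job is done and handed in at about 16 s of the 64 s allowed; the hand-in gives no verdict.

**What I did:** I picked the low steel cup from between the pink and orange look-alikes and set it on the pad. I then pinched the tray's bar, tilted the tray to about 0.45 rad until both front balls rolled over the lip into the cup, lowered it, released and backed off.

**Last checks (camera views and force readings):**
- **Cup:** it stands upright on the pad. Measured before the tilt, its centre was about 3 mm from the pad's centre, and it looked unmoved in the last picture.
- **Balls:** both front balls are in the cup, and both second-row balls are in their row on the tray. I saw no ball on the bench.
- **Tray:** it is level on its stop, with the bar back where it started.
- **Gripper:** it is clear of everything.

**Disagreements:**
- The two camera views differed by up to 6 mm on the cup's position, and its triangulated rim height came out 7 mm low (42 mm against 49 mm).
- Contact showed the bar about 2.5 mm further forward than measured, and I corrected for it.
- The fingers closed to about 9 mm on the 10 mm bar, with no slip.
- The wrist force peaked at about 31 N while I was finding the pad, below the 120 N limit.

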